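# Stopper the blue bottle and bring it to the front of the caddy

### The job

Take the black rubber stopper out of its orange stand and set it fully home, upright, in the open neck of the blue bottle on the rotating bottle caddy. Then turn the caddy until the blue bottle stands squarely in line with the yellow pointer on the base, and finish with the gripper still gripping the red handle, holding the turntable still there for the label check. Leave the cup, spool, orange ring and scraper where they are.

Things in the scene. Friction and masses are not known exactly. Their poses are not given: they have to be found in the camera images.
- stopper: Loose black rubber stopper, 59 mm tall, about 45 g, upright in its stand. Origin: centre of its narrow underside, z up. From below: a taper 25 mm long, 16 mm wide at the bottom, 21 mm at its top, then a straight round grip head 32 mm wide, 34 mm tall. The head's flat underside (shoulder) rests on the stand's top now, and on the bottle's rim when fully home.
- stopper_shoulder (a point): Centre of the shoulder of the stopper, on its axis, 25 mm above its underside.
- stand: Fixed orange block 56 x 56 x 36 mm on the bench, to the left or right of the caddy, with a round 28 mm hole 30 mm deep in its middle in which the stopper waits. Origin at the centre of its underside.
- caddy_base: Fixed black round foot of the caddy, 230 mm in diameter, 18 mm high, origin at the centre of its underside on the turning axis. Its black tongue with a yellow diamond pointer sticks out along its own -x axis, to about 185 mm from the axis, roughly towards the robot: that is the front of the caddy.
- carousel: Grey turntable (264 mm wide, top 32 mm above the bench). Origin on the turning axis, 18 mm above the bench; its yaw equals the base's when the blue bottle (on its -x side) is at the pointer. Turns endlessly both ways, stiff (0.12 N m), stays where left. Carries four fixed 66 mm bottles 90 mm from the axis, a quarter turn apart: open blue, and white, yellow, white with black caps, tops 146 mm up.
- bottle_mouth (a point): Centre of the mouth of the blue bottle, level with its rim, 152 mm above the bench. The neck is 30 mm in outer and 24 mm in inner diameter, 30 mm deep, 32 mm tall above the shoulder of the bottle. It moves round with the turntable.
- front (a point): Fixed point on the front line of the caddy, above the pointer's line, 90 mm from the axis and 152 mm above the bench: where the centre of the blue bottle's mouth must be when it faces front.
- handle (a point): Red bar handle fixed on a 18 mm thick central post of the turntable, turning with it: 50 mm long along its own y axis, 18 mm thick along its x axis, 45 mm tall. This point is its centre, on the turning axis, 217.5 mm above the bench (bar from 195 to 240 mm). Its y axis is square to the line from the axis to the blue bottle, which lies along its -x axis.
- cup: Bystander: loose aluminium cup, rim 72 mm in diameter, 85 mm tall, on the bench on the other side of the caddy from the stand. Origin at the centre of its underside.
- spool: Bystander: loose reel lying flat, black with blue, 150 mm in diameter, 45 mm tall, on the far left of the bench. Origin at the centre of its underside.
- printed_ring: Bystander: loose orange printed ring, 60 mm in outer diameter, 30 mm tall, beyond the right-hand place of the stand or cup. Origin at the centre of its underside.
- scraper: Bystander: loose scraper with a handle, lying flat on the far right of the bench, origin near its middle.
Not all that is in view belongs to the job. Of the things like the stopper, leave any that is turquoise; of the rest the larger one is meant.

How it is judged (in metres and radians):
On the way, in this order (a step that is already met when the one before it is completed fails the run):
1. the stopper sits fully home in the blue bottle, let go (distance between stopper_shoulder and bottle_mouth below 0.005 m and angle between stopper's own z axis and vertical below 0.1 rad and contact force between the fingers and stopper below 0.1 N), for 0.2 s.
2. the blue bottle is in line with the pointer, the fingers on the red handle (horizontal distance between bottle_mouth and front below 0.01 m and contact force between the fingers and carousel above 2 N and distance between the grasp point and handle below 0.045 m), for 0.2 s.
At the end, for the whole second after the job is handed in: Stopper in the blue bottle, shoulder within 5 mm of the mouth's centre, upright within 0.1 rad; mouth within 10 mm of the front point (about 6 degrees); turntable still (under 0.05 rad/s); grasp point within 45 mm of the red handle's centre and the fingers pressing on it with over 2 N (all of step 2 and distance between stopper_shoulder and bottle_mouth below 0.005 m and angle between stopper's own z axis and vertical below 0.1 rad and angular speed of carousel below 0.05 rad/s); the arm keeps its last pose, push and grip.
It fails at once if a bystander (cup, spool, orange ring or scraper) is moved by more than 20 mm (distance of any of cup, spool, printed_ring, scraper from where it was at the start of the episode above 0.02 m).
It also fails if it takes over 72 s, if anything falls off the work surface, if the arm or the gripper's body presses on something with over 40 N, if the wrist force passes 120 N, or if a joint passes its speed limit or range.

### The arm

A 6-joint arm with a two-finger parallel gripper is mounted at the origin on the work surface. World frame = base frame: x ahead of the robot, y to its left, z up, the work surface at z = 0. Lengths are in m, angles in degrees, forces in N, time in s.
With the tool pointing down it reaches from about 0.35 to 0.925 m from the base axis. Payload 6.4 kg.
Tool frame: the origin (TCP) lies midway between the tips of the shut fingers; the grasp point (between the pads) lies behind it (env.grip_point_offset is the z of the grasp point in the tool frame, in m); z points along the fingers, y is the line along which they close (so a half turn about z gives the same grasp; the last joint's range is limited). The gripper opens to 94 mm and grips with 3 to 60 N. Pads are 16 mm wide; open, the fingers measure 119 mm over their backs; the gripper's body (75 mm by 177 mm) begins 78 mm behind the grasp point.
Start: joints at [-81.194, 14.043, 89.255, -0, 76.702, -9.975], TCP at [0.209, -0.615, 0.205] pointing down, gripper open.
Joint ranges: [-179.41, 179.41], [-58.25, 129.5], [7.25, 145.43], [-54.29, 234.29], [11.92, 165.04], [-157.13, 157.13]. Speed limits (degrees/s): [147.25, 147.25, 180, 180, 180, 180].

### API

Orientations are given as a 3x3 rotation matrix whose columns are the frame's x, y, z axes.
In Python, from rig import telemetry, imaging, workorder, env gives the robot as it stands.
- The arm moves only by the shell command python3 -m jog 'ROWS' [FORCE]. ROWS is JSON, a list that holds one entry, the list of rows, each a list of 7 numbers: the shift along the tool's x, y, z in m, then the turn, a rotation vector about the tool's x, y, z in rad, then the finger opening in m, from 0 to 0.094. In form: [[[x, y, z, wx, wy, wz, jaw], ...]]. A call has 1 to 20 rows; each row is the pose to reach, as a shift and turn from the pose commanded when the call began, along the tool's axes at that moment; what a row does not reach only later rows make up. A row lasts 1/8 s, in which the tool goes at most 62.5 mm and 10.7 degrees, less where a joint would pass 70% of its speed; a pose out of reach is approached as far as the arm can. A call with a gripper value outside its range is refused whole. The fingers move at their own pace and stop on an object; FORCE is the grip in N (left out, the last holds). Time passes only in rows, so rows that repeat a pose let the fingers close. It gives the time, the measured TCP pose, the force, the opening and the grip force at its end, in the units of the state.
- telemetry.observe(): the state, without advancing time (a new reading comes with each control period).
- imaging.grab_frame(name): name is "side" or "top"; returns the picture (384x512x3 uint8, red, green, blue); there is no depth.
- imaging.get_calibration(name): a dict with "mtx" (3x3 intrinsics, pixels), "k1" (the pictures are not rectified: a ray, as slopes to the right and down, at radius r is drawn at 1 + k1 r^2 times it, then the intrinsics apply), "rvec" (rotation vector, rad) and "tvec" (3), from world to camera coordinates, as OpenCV has them. Camera axes: x right, y down, z forward; pixel columns grow to the right and rows downward; lengths in m; the calibration is good to about 2 mm. A picture is of the moment at which its call begins. get_calibration takes no time and is no camera call.
- workorder.sign_off(): hands the job in; it is judged then, once.
The state is a dict: "t": time; "joint_pos": joint angles; "joint_velocities": joint speeds; "tau": joint torques, N m; "position": TCP position; "ee_rot": TCP orientation; "wrist_force": force on the tool from outside, world axes, zero at the start; "moment": the same for the moment, N m; "opening": finger opening in m; "grip_force": force on a finger pad.
Only numpy, scipy, OpenCV 4.12 (cv2) and the standard library are available. Lean on these libraries where they do the work, as an engineer would, in place of code of your own. Each camera call takes 0.05 s, during which the arm holds its last target. There are 200 camera calls.

## Working session

There is one attempt and no reset: what is moved stays moved. The work goes in short steps, Python scripts to look and compute and a shell command to move; the robot and the scene stay as the last step left them, time stands still between calls to the robot, and variables do not carry over. Pictures are saved under pics/ and viewed, at most 10 in all, crops included, and the job is handed in when it is done.

```bash
ls; mkdir -p pics
cat > h.py <<'E'
import numpy as np, cv2
from rig import telemetry, imaging, workorder, env
def snap(n,f):
    im=imaging.grab_frame(n); cv2.imwrite('pics/'+f,cv2.cvtColor(im,cv2.COLOR_RGB2BGR)); return im
def cal(n):
    c=imaging.get_calibration(n); return np.array(c['mtx'],float),float(c['k1']),cv2.Rodrigues(np.array(c['rvec'],float))[0],np.array(c['tvec'],float).ravel()
def px2w(n,u,v,z):
    K,k,R,t=cal(n); p=np.array([[[u,v]]],float)
    q=cv2.undistortPoints(p,K,np.array([k,0,0,0,0.]))[0,0]
    d=R.T@np.array([q[0],q[1],1]); o=-R.T@t
    return o+d*(z-o[2])/d[2]
def w2px(n,P):
    K,k,R,t=cal(n)
    return cv2.projectPoints(np.array(P,float).reshape(-1,1,3),cv2.Rodrigues(R)[0],t,K,np.array([k,0,0,0,0.]))[0].reshape(-1,2)
E
python3 - <<'E'
from h import *
np.set_printoptions(precision=4,suppress=True)
for n in('side','top'):
    snap(n,n+'0.png');K,k,R,t=cal(n);print(n,K[0,0],k,-R.T@t,R[2])
s=telemetry.observe();print(s,env.grip_point_offset)
E
```

```text
pics
side 475.78128139338327 -0.08541847821468013 [ 0.4207 -0.9415  0.9931] [ 0.11    0.7211 -0.6841]
top 422.91956582043906 -0.11355817922694697 [ 0.3984 -0.0492  1.2756] [ 0.163  -0.0012 -0.9866]
{'t': 0.1, 'joint_pos': array([-81.1931,  14.0802,  89.3146,   0.0008,  76.7012,  -9.9758]), 'joint_velocities': array([ 0.009 , -0.1962, -0.1936, -0.0462,  0.0782, -0.0264]), 'tau': array([  0.0004, -41.6915, -31.5525,   0.0686,   0.031 ,  -0.    ]), 'position': array([ 0.2092, -0.6149,  0.2045]), 'ee_rot': array([[ 0.9467,  0.322 , -0.0002],
       [ 0.322 , -0.9467,  0.0017],
       [ 0.0003, -0.0016, -1.    ]]), 'wrist_force': array([0.391 , 0.6951, 0.0134]), 'moment': array([0.0196, 0.0201, 0.0217]), 'grip_force': 0.0, 'opening': 0.09427661238207011} -0.0188
```

View pics/top0.png

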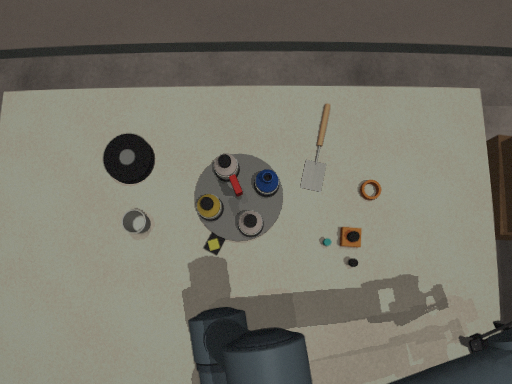

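View pics/side0.png

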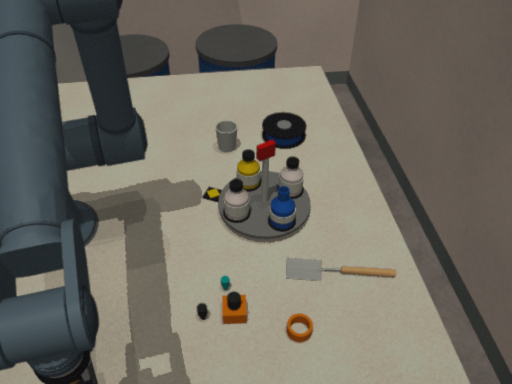

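The top picture shows three stopper-like things: the large black one in the orange stand (352,237), a small black one (353,263) and a turquoise one (327,242). I choose the one in the stand. The blue bottle is at (266,181), the handle at (236,185) and the pointer at (214,244). I'll check the choice in a crop.

Run:
```python
from h import *
np.set_printoptions(precision=4,suppress=True)
t=cv2.imread('pics/top0.png');s=cv2.imread('pics/side0.png')
a=cv2.resize(t[215:275,310:390],None,fx=5,fy=5,interpolation=2);b=cv2.resize(s[260:320,190:270],None,fx=5,fy=5,interpolation=2)
c=cv2.resize(t[150:260,185:290],(400,300*400//400),interpolation=2);d=cv2.resize(s[130:240,200:320],(400,300),interpolation=2)
cv2.imwrite('pics/crop1.png',np.vstack([np.hstack([a,b]),np.hstack([c,d])]))
def cen(im,x0,y0,x1,y1,f):
    h=cv2.cvtColor(im,cv2.COLOR_BGR2HSV)[y0:y1,x0:x1].astype(int)
    m=f(h[...,0],h[...,1],h[...,2]);v,u=np.nonzero(m);return u.mean()+x0,v.mean()+y0,m.sum(),u.min()+x0,u.max()+x0,v.min()+y0,v.max()+y0
for n,im,bx in(('top',t,(335,222,370,252)),('side',s,(215,285,255,325))):
    for nm,f in(('black',lambda h,s,v:v<60),('orange',lambda h,s,v:(h<20)&(s>150)&(v>90))):
        r=cen(im,*bx,f);print(n,nm,np.array(r),px2w(n,r[0],r[1],.036),px2w(n,r[0],r[1],.07))
for n,im,bx,z,f in(('top',t,(200,230,230,258),.018,lambda h,s,v:(h>20)&(h<35)&(s>150)&(v>90)),('top',t,(225,170,245,200),.24,lambda h,s,v:((h<8)|(h>172))&(s>150)),('side',s,(195,185,225,205),.018,lambda h,s,v:(h>20)&(h<35)&(s>150)&(v>90)),('side',s,(250,135,280,165),.2175,lambda h,s,v:((h<8)|(h>172))&(s>150))):
    r=cen(im,*bx,f);print(n,np.array(r),px2w(n,r[0],r[1],z))
g=cv2.cvtColor(t,cv2.COLOR_BGR2HSV);m=cv2.inRange(g,(0,0,60),(179,60,135))[145:250,185:295]
print('turntable ctr',px2w('top',238.5,197,.032))
for p in((266,177),(267,178)):print(px2w('top',*p,.152))
```

```text
top black [352.69 236.09 100.   347.   358.   231.   241.  ] [ 0.4657 -0.3356  0.036 ] [ 0.4638 -0.3278  0.07  ]
top orange [349.8879 236.944  232.     341.     360.     227.     246.    ] [ 0.4633 -0.3272  0.036 ] [ 0.4615 -0.3196  0.07  ]
side black [233.6979 300.5104 192.     228.     240.     292.     309.    ] [ 0.4655 -0.3184  0.036 ] [ 0.4639 -0.3406  0.07  ]
side orange [234.4017 311.6328 463.     223.     246.     295.     323.    ] [ 0.4638 -0.3485  0.036 ] [ 0.4623 -0.3695  0.07  ]
top [212.963  243.5185  27.     209.     218.     240.     249.    ] [0.4474 0.0762 0.018 ]
top [235.483  184.7755 147.     229.     242.     174.     195.    ] [ 0.5839 -0.0005  0.24  ]
side [212.8415 192.7683  82.     207.     219.     189.     197.    ] [0.4451 0.0687 0.018 ]
side [265.7123 149.5789 285.     257.     275.     140.     160.    ] [0.5877 0.0045 0.2175]
turntable ctr [0.5842 0.0002 0.032 ]
[ 0.6207 -0.079   0.152 ]
[ 0.6179 -0.0817  0.152 ]
```

View pics/crop1.png

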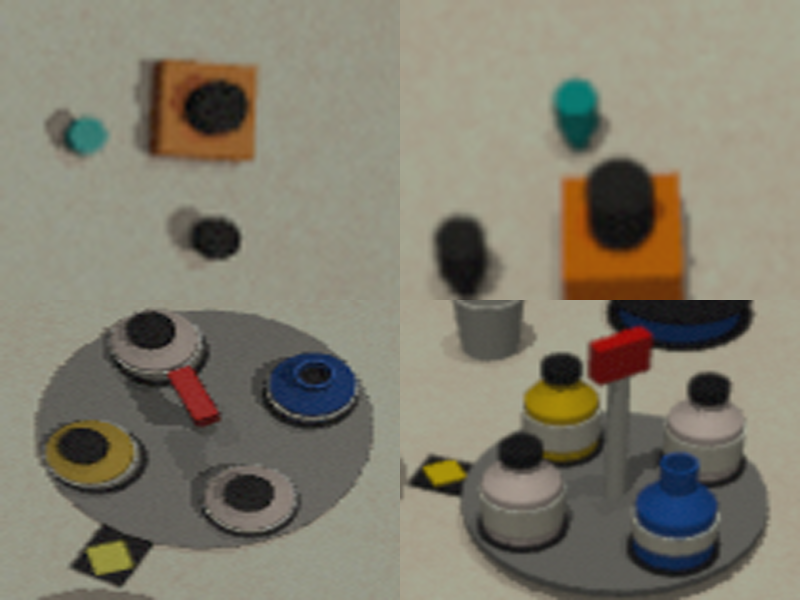

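The crop confirms the choice: the stopper in the stand is the larger black one, at about (0.464, -0.329). The axis is at about (0.585, 0.001), the blue bottle lies at about -66° and the pointer at about 153°. The caddy will turn -141° with the tool's y starting at yaw 114°. First I go above the stopper at yaw 24°.

```bash
python3 -m jog '[[[0.1,-0.06,0.02,0,0,-0.3,0.06],[0.2,-0.12,0.04,0,0,-0.6,0.06],[0.33,-0.189,0.055,0,0,-1.0,0.06],[0.3335,-0.189,0.055,0,0,-1.66,0.06],[0.3335,-0.189,0.055,0,0,-1.66,0.06],[0.3335,-0.189,0.055,0,0,-1.66,0.06],[0.3335,-0.189,0.055,0,0,-1.66,0.06],[0.3335,-0.189,0.055,0,0,-1.66,0.06],[0.3335,-0.189,0.055,0,0,-1.66,0.06],[0.3335,-0.189,0.055,0,0,-1.66,0.06],[0.3335,-0.189,0.055,0,0,-1.66,0.06],[0.3335,-0.189,0.055,0,0,-1.66,0.06]]]' 15
python3 - <<'E'
from h import *
np.set_printoptions(precision=4,suppress=True)
s=telemetry.observe();print(s['position'],s['joint_pos'],s['ee_rot'])
t=snap('top','t1.png')[:,:,::-1];d=snap('side','s1.png')[:,:,::-1]
P=w2px('side',[s['position'],[.464,-.329,.07]]);print(P)
cv2.imwrite('pics/c2.png',np.hstack([cv2.resize(d[220:340,170:330],(400,300),interpolation=2),cv2.resize(t[200:290,300:420],(400,300),interpolation=2)]))
E
```

```text
t: 1.6
position: [0.4641, -0.3291, 0.1504]
ee_rot: [[-0.404, 0.915, -0.0], [0.915, 0.404, 0.0], [0.0, -0.0, -1.0]]
wrist_force: [-0.2, -0.7, 0.2]
opening: 0.0598
grip_force: 0.0
[ 0.4641 -0.3291  0.1504] [-46.7609   6.5107 103.8738   0.0015  69.6241 -70.5701] [[-0.4037  0.9149 -0.0001]
 [ 0.9149  0.4037  0.0001]
 [ 0.0001 -0.     -1.    ]]
[[232.3234 275.2583]
 [233.1956 296.2034]]
```

View pics/c2.png

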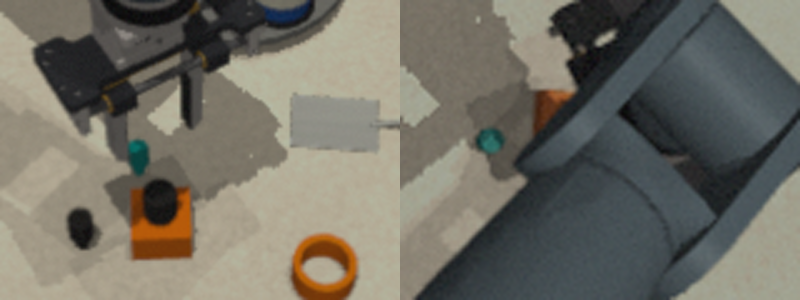

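The side crop shows the fingers straddling the column above the stopper (head at crop (160,188), tip midpoint at about (158,137)), so I descend and grip.

```bash
python3 -m jog '[[[0,0,0.05,0,0,0,0.06],[0,0,0.09,0,0,0,0.06],[0,0,0.109,0,0,0,0.06],[0,0,0.109,0,0,0,0.06],[0,0,0.109,0,0,0,0],[0,0,0.109,0,0,0,0],[0,0,0.109,0,0,0,0],[0,0,0.109,0,0,0,0],[0,0,0.109,0,0,0,0],[0,0,0.109,0,0,0,0]]]' 15
```

```text
t: 2.95
position: [0.4647, -0.3296, 0.0424]
ee_rot: [[-0.405, 0.914, 0.001], [0.914, 0.405, -0.001], [-0.001, 0.0, -1.0]]
wrist_force: [-0.5, 1.8, 6.4]
opening: 0.0317
grip_force: 15.0
```

```bash
python3 -m jog '[[[0,0,-0.05,0,0,0,0],[0,0,-0.11,0,0,0,0],[0,0,-0.173,0,0,0,0],[0.03,0.045,-0.173,0,0,0,0],[0.06,0.09,-0.173,0,0,0,0],[0.09,0.135,-0.173,0,0,0,0],[0.12,0.18,-0.173,0,0,0,0],[0.145,0.22,-0.173,0,0,0,0],[0.155,0.235,-0.173,0,0,0,0],[0.162,0.2435,-0.173,0,0,0,0],[0.162,0.2435,-0.173,0,0,0,0],[0.162,0.2435,-0.173,0,0,0,0]]]' 15
python3 - <<'E'
from h import *
np.set_printoptions(precision=4,suppress=True)
s=telemetry.observe();p=s['position'];print(p,s['joint_pos'],s['ee_rot'],s['opening'])
t=snap('top','t2.png')[:,:,::-1];d=snap('side','s2.png')[:,:,::-1]
print(w2px('side',[p,p-[0,0,.031],p-[0,0,.0064],[.622,-.083,.152]]))
print(w2px('top',[p,[.622,-.083,.152]]))
cv2.imwrite('pics/c3.png',np.hstack([cv2.resize(d[150:255,230:340],(500,477),interpolation=2),cv2.resize(t[140:240,220:320],(300,477),interpolation=2)]))
E
```

```text
t: 4.45
position: [0.6207, -0.0835, 0.2144]
ee_rot: [[-0.404, 0.915, -0.0], [0.915, 0.404, -0.0], [-0.0, -0.0, -1.0]]
wrist_force: [-0.3, -0.1, -0.3]
opening: 0.0316
grip_force: 15.0
[ 0.6207 -0.0835  0.2144] [-18.0081  10.5147  92.4131  -0.0187  77.0813 -41.8133] [[-0.4037  0.9149 -0.0002]
 [ 0.9149  0.4037 -0.0003]
 [-0.0001 -0.0003 -1.    ]] 0.03164793422404763
[[284.4427 171.7364]
 [283.8221 180.9674]
 [284.3129 173.6692]
 [283.6648 189.8281]]
[[268.361  172.2392]
 [267.4841 176.5174]]
```

View pics/c3.png

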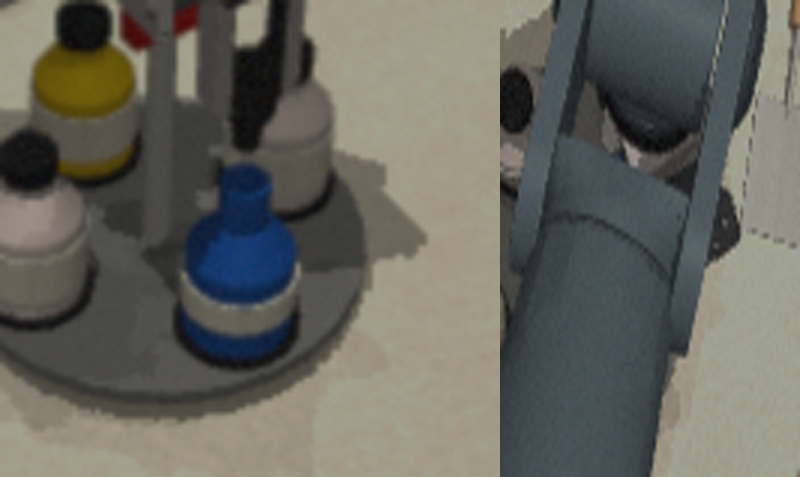

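The side crop shows the stopper's tip at about (284.6,182) directly above the blue mouth at about (283.9,189), both within 1–2 mm of the prediction. I nudge and lower it partway, watching the force.

```bash
python3 -m jog '[[[0.0006,0.001,0.01,0,0,0,0],[0.0006,0.001,0.02,0,0,0,0],[0.0006,0.001,0.028,0,0,0,0],[0.0006,0.001,0.034,0,0,0,0],[0.0006,0.001,0.04,0,0,0,0],[0.0006,0.001,0.044,0,0,0,0],[0.0006,0.001,0.044,0,0,0,0]]]' 15
python3 - <<'E'
from h import *
d=snap('side','s3.png')[:,:,::-1]
cv2.imwrite('pics/c4.png',cv2.resize(d[150:225,240:330],(720,600),interpolation=2))
print(w2px('side',[[.622,-.083,.152]]))
E
```

```text
t: 5.42
position: [0.6217, -0.0813, 0.1702]
ee_rot: [[-0.405, 0.914, -0.0], [0.914, 0.405, 0.0], [0.0, -0.0, -1.0]]
wrist_force: [0.1, -0.1, -0.8]
opening: 0.0315
grip_force: 15.0
[[283.66483062 189.82813797]]
```

View pics/c4.png

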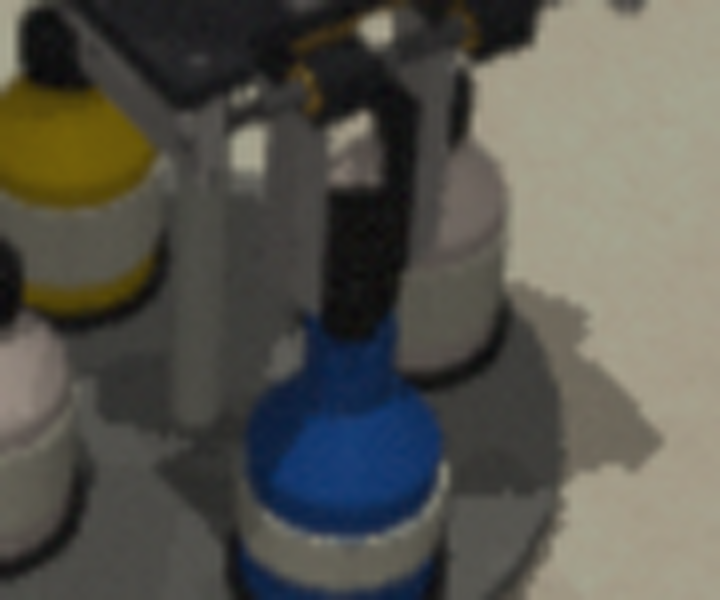

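The crop shows the taper (355,335) inside the neck (305–400, centre 352) with no contact force. I push it down home.

```bash
python3 -m jog '[[[0,0,0.004,0,0,0,0],[0,0,0.008,0,0,0,0],[0,0,0.011,0,0,0,0],[0,0,0.0125,0,0,0,0],[0,0,0.0125,0,0,0,0],[0,0,0.0125,0,0,0,0]]]' 15
```

```text
t: 6.22
position: [0.6221, -0.0812, 0.1585]
ee_rot: [[-0.405, 0.914, 0.001], [0.914, 0.405, 0.0], [-0.0, 0.001, -1.0]]
wrist_force: [-0.9, 1.8, 3.4]
opening: 0.0319
grip_force: 15.0
```

```bash
python3 -m jog '[[[0,0,0,0,0,0,0.06],[0,0,0,0,0,0,0.06],[0,0,0,0,0,0,0.06],[0,0,0,0,0,0,0.06],[0,0,-0.03,0,0,0,0.06],[0,0,-0.08,0,0,0,0.06],[0,0,-0.13,0,0,0,0.06],[-0.06,-0.06,-0.14,0,0,0,0.06],[-0.1,-0.1,-0.14,0,0,0,0.06],[-0.1,-0.1,-0.14,0,0,0,0.06]]]' 15
python3 - <<'E'
from h import *
np.set_printoptions(precision=4,suppress=True)
s=telemetry.observe();print(s['position'],s['joint_pos'])
d=snap('side','s4.png')[:,:,::-1];t=snap('top','t4.png')[:,:,::-1]
print(w2px('side',[[.622,-.082,.152],[.622,-.082,.186]]))
cv2.imwrite('pics/c5.png',np.hstack([cv2.resize(d[125:225,220:330],(440,400),interpolation=2),cv2.resize(t[145:255,185:285],(360,400),interpolation=2)]))
E
```

```text
t: 7.48
position: [0.5699, -0.216, 0.2982]
ee_rot: [[-0.402, 0.916, 0.0], [0.916, 0.402, -0.0], [-0.001, 0.0, -1.0]]
wrist_force: [0.3, -0.3, -0.6]
opening: 0.0597
grip_force: 0.0
[ 0.5699 -0.216   0.2982] [-31.399    5.1265  89.6535  -0.0164  85.1931 -55.0845]
[[283.5937 189.5601]
 [284.2599 179.7774]]
```

View pics/c5.png

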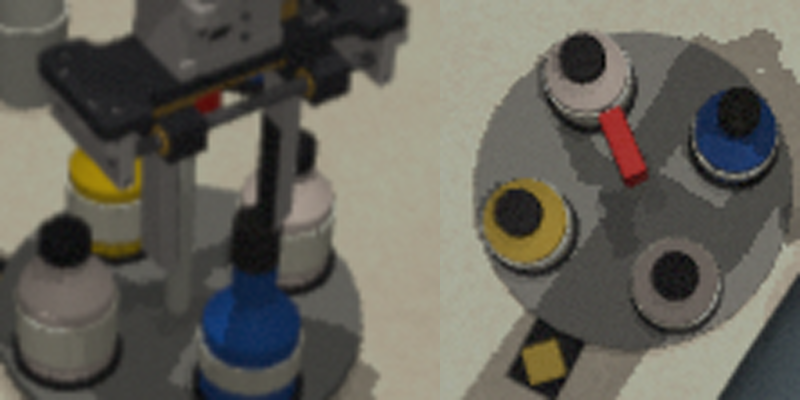

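The stopper sits upright on the blue rim (side (255,240)). The handle and all caps are visible in the top crop: caps at (580,57), (675,275), (519,212), stopper (740,110), handle (625,147), pointer (544,362). I'll work out the angles next.

Run:
```python
from h import *
np.set_printoptions(precision=4,suppress=True)
f=lambda x,y,z:px2w('top',185+(x-440)*100/360-.3,145+y*110/400-.3,z)[:2]
w1,w2,ye,st=f(580,57,.14),f(675,275,.14),f(519,212,.14),f(740,110,.17)
ax=(w1+w2)/2;print(w1,w2,ye,st,ax,(ye+st)/2)
A=lambda d:np.degrees(np.arctan2(d[1],d[0]))
print('line w2-w1',A(w1-w2),'ye->st',A(st-ye))
t=cv2.imread('pics/top0.png');h=cv2.cvtColor(t,cv2.COLOR_BGR2HSV)
m=cv2.inRange(h,(20,130,80),(35,255,255));m[:230]=0;m[260:]=0;m[:,:200]=0;m[:,230:]=0
v,u=np.nonzero(m);p=px2w('top',u.mean(),v.mean(),.018)[:2]
for c in(ax,np.array([.5845,.0005])):print('pointer',p,A(p-c),np.hypot(*(p-c)))
# diamond/tongue orientation
v,u=np.nonzero((h[225:262,198:232,2]<70));print(len(u));q=np.array([px2w('top',a+198,b+225,.018)[:2] for a,b in zip(u,v)]);print('tongue',q.mean(0),A(q.mean(0)-ax))
s=cv2.imread('pics/side0.png');hs=cv2.cvtColor(s,cv2.COLOR_BGR2HSV)
m=cv2.inRange(hs,(20,130,80),(35,255,255));m[:185]=0;m[205:]=0;m[:,:195]=0;m[:,225:]=0
v,u=np.nonzero(m);p=px2w('side',u.mean(),v.mean(),.018)[:2];print('side ptr',p,A(p-ax))
```

```text
[0.6704 0.0372] [ 0.5045 -0.0351] [0.552  0.0823] [ 0.6227 -0.084 ] [0.5874 0.001 ] [ 0.5873 -0.0008]
line w2-w1 23.55464943939506 ye->st -66.98163784183971
pointer [0.4457 0.0752] 152.38740025672894 0.15990002017264443
pointer [0.4457 0.0752] 151.72038533307378 0.15758356262343198
151
tongue [0.45   0.0712] 152.95938743272157
side ptr [0.4452 0.0685] 154.64151545138554
```

```bash
python3 -m jog '[[[0.05,0.025,0,0,0,-0.18,0.06],[0.1,0.05,0,0,0,-0.36,0.06],[0.15,0.08,0,0,0,-0.54,0.06],[0.18,0.1,0,0,0,-0.72,0.06],[0.1914,0.1027,0,0,0,-0.9,0.06],[0.1914,0.1027,0,0,0,-1.08,0.06],[0.1914,0.1027,0,0,0,-1.26,0.06],[0.1914,0.1027,0,0,0,-1.44,0.06],[0.1914,0.1027,0,0,0,-1.564,0.06],[0.1914,0.1027,0,0,0,-1.564,0.06],[0.1914,0.1027,0,0,0,-1.564,0.06],[0.1914,0.1027,0,0,0,-1.564,0.06]]]' 15
python3 - <<'E'
from h import *
np.set_printoptions(precision=4,suppress=True)
s=telemetry.observe();print(s['position'],s['joint_pos'])
d=snap('side','s5.png')[:,:,::-1];t=snap('top','t5.png')[:,:,::-1]
cv2.imwrite('pics/c6.png',np.hstack([cv2.resize(d[100:200,210:320],(440,400),interpolation=2),cv2.resize(t[145:255,185:285],(360,400),interpolation=2)]))
E
```

```text
t: 9.07
position: [0.5873, 0.0037, 0.2979]
ee_rot: [[-0.917, -0.398, -0.0], [-0.398, 0.917, 0.0], [0.0, 0.0, -1.0]]
wrist_force: [-0.4, 0.5, 0.1]
opening: 0.0601
grip_force: 0.0
[0.5873 0.0037 0.2979] [ -10.6977    2.1152   92.8395    0.0078   85.0528 -124.1733]
```

View pics/c6.png

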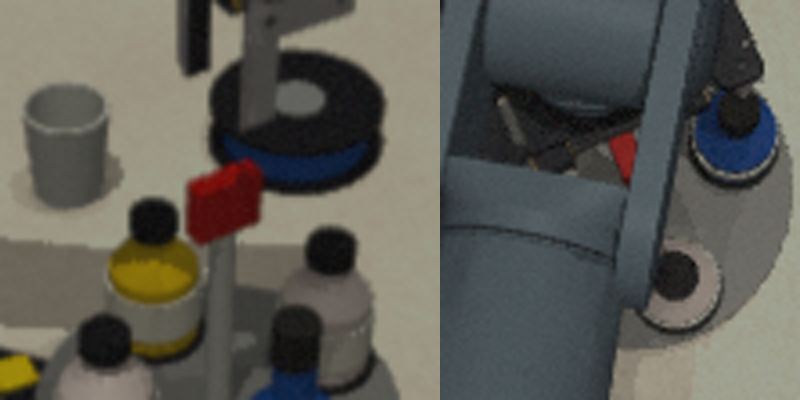

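The side crop shows the fingertips (192,70) and (262,125) either side of the column over the red handle (225,200), and the stopper still seated (295,340). I descend and grip.

```bash
python3 -m jog '[[[0.001,-0.003,0.03,0,0,0,0.06],[0.001,-0.003,0.06,0,0,0,0.06],[0.001,-0.003,0.085,0,0,0,0.06],[0.001,-0.003,0.093,0,0,0,0.06],[0.001,-0.003,0.093,0,0,0,0.06],[0.001,-0.003,0.093,0,0,0,0],[0.001,-0.003,0.093,0,0,0,0],[0.001,-0.003,0.093,0,0,0,0],[0.001,-0.003,0.093,0,0,0,0],[0.001,-0.003,0.093,0,0,0,0],[0.001,-0.003,0.093,0,0,0,0]]]' 30
```

```text
t: 10.55
position: [0.5875, 0.0005, 0.2051]
ee_rot: [[-0.917, -0.399, -0.0], [-0.399, 0.917, 0.001], [0.0, 0.001, -1.0]]
wrist_force: [-1.4, 2.0, 1.4]
opening: 0.018
grip_force: 30.0
```

```bash
python3 -m jog '[[[0,0,0,0,0,0.08,0],[0,0,0,0,0,0.22,0],[0,0,0,0,0,0.37,0],[0,0,0,0,0,0.52,0],[0,0,0,0,0,0.67,0],[0,0,0,0,0,0.82,0],[0,0,0,0,0,0.97,0],[0,0,0,0,0,1.12,0],[0,0,0,0,0,1.27,0],[0,0,0,0,0,1.42,0],[0,0,0,0,0,1.57,0],[0,0,0,0,0,1.72,0],[0,0,0,0,0,1.87,0],[0,0,0,0,0,2.02,0],[0,0,0,0,0,2.17,0],[0,0,0,0,0,2.3,0],[0,0,0,0,0,2.4,0],[0,0,0,0,0,2.45,0],[0,0,0,0,0,2.45,0],[0,0,0,0,0,2.45,0]]]' 40
python3 - <<'E'
from h import *
np.set_printoptions(precision=4,suppress=True)
s=telemetry.observe();y=s['ee_rot'][:,1];print(s['position'],s['joint_pos'],np.degrees(np.arctan2(y[1],y[0])))
d=snap('side','s6.png')[:,:,::-1];t=snap('top','t6.png')[:,:,::-1]
c=np.array([.587,.0005]);a=np.radians(153)
P=[[*(c+r*np.array([np.cos(a),np.sin(a)])),z] for r,z in((.09,.152),(.09,.186),(.16,.018))]
print(w2px('side',P),w2px('top',P))
cv2.imwrite('pics/c7.png',np.hstack([cv2.resize(d[110:220,190:310],(436,400),interpolation=2),cv2.resize(t[165:265,185:275],(360,400),interpolation=2)]))
E
```

```text
t: 13.05
position: [0.589, 0.0018, 0.2051]
ee_rot: [[0.452, 0.892, 0.004], [0.892, -0.452, 0.003], [0.004, 0.002, -1.0]]
wrist_force: [6.4, 7.2, -1.2]
opening: 0.0177
grip_force: 40.0
[0.589  0.0018 0.2051] [-10.9488   5.8405  98.6044   0.2214  75.3721  15.84  ] -26.844626477624647
[[233.6702 162.2817]
 [233.3875 152.5945]
 [212.4983 191.7399]] [[221.2397 219.1441]
 [220.1905 217.8835]
 [213.9982 244.51  ]]
```

View pics/c7.png

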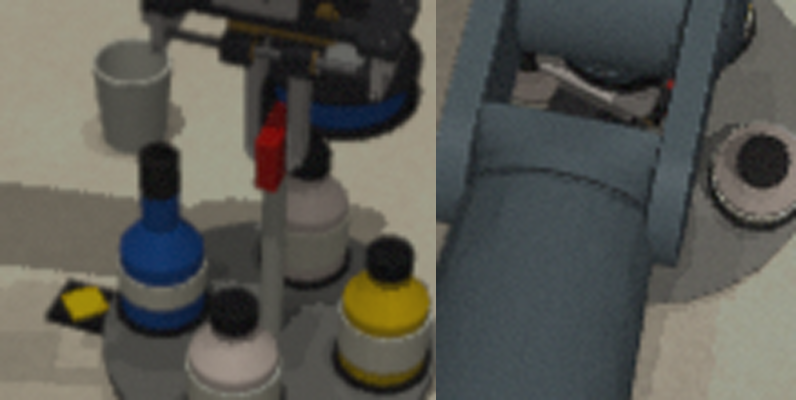

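The stopper head at side (234,157) matches the predicted front position (233.5,157.4), and it is still seated and upright. I hold briefly, then hand in.

```bash
python3 -m jog '[[[0,0,0,0,0,0,0],[0,0,0,0,0,0,0],[0,0,0,0,0,0,0],[0,0,0,0,0,0,0]]]' 40 && python3 -c "
from rig import workorder,telemetry
s=telemetry.observe();print(abs(s['joint_velocities']).max());print(workorder.sign_off())"
```

```text
t: 13.65
position: [0.589, 0.0018, 0.2051]
ee_rot: [[0.452, 0.892, 0.004], [0.892, -0.452, 0.003], [0.004, 0.002, -1.0]]
wrist_force: [6.0, 7.2, -2.4]
opening: 0.0177
grip_force: 40.0
0.07399202240851359
the job is handed in; nothing more can be done
None
```

I handed the job in at about 14 s: the stopper is home in the blue bottle, the bottle measures in line with the pointer to within about 2°, and the gripper is still holding the red handle at 40 N; the sign-off gave no verdict.

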